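Park the dissecting-kit case in the return dock

TASK

Bring the metal dissecting-kit case to the foot of the wooden return dock, pointing up the ramp, then slide it up the ramp by pushing from behind until its rear edge drops behind the lip and it lies flat in the bay. On the ramp never lift it or bear on it with more than about 15 newtons, so stop as soon as you feel the sprung bumper instead of ramming it to its end. Then let go, and leave the bowl, the glove box and the towel roll where they are.

Things in the scene. Friction and masses are not known exactly. Their poses are not given: they have to be found in the camera images.
- dock: Plywood ramp dock fixed on the bench. Origin: on the bench at the foot of the ramp, mid-width; x points uphill along the dock, y left across it, z up. The ramp rises from x = 0 to 26 mm high at x = 120 mm. Side boards 12 mm thick, inner faces 70 mm apart, tops 36 mm above the bench, from x = 0 to 354 mm.
- dock_entry (a point): Point on the bench, mid-width, 50 mm before the ramp's foot (dock x = -50 mm), where two flared wooden guides 20 mm high begin, about 115 mm apart here and narrowing to the 70 mm between the side boards; axes as the dock's.
- ramp_top (a point): Top of the ramp, mid-width (dock x = 120 mm, 26 mm high); axes as the dock's. Level from here (with a gap of up to 8 mm) to the back of the aluminium lip, a step 8 mm down to the level bay floor (18 mm above the bench). The bay with its lip was set by hand: the lip's back lies 36 to 76 mm beyond this point, not measured, to be felt or seen.
- dock_end (a point): Uphill end of the dock on the bench, mid-width (dock x = 354 mm). Before it, at the bay's end, is a black sprung bumper, at rest 120 mm past the lip's back (4 mm more than the case's length): 2 N to start, 2 N more per mm, hard up after 3 mm. If the fingers' friction holds the case's rear up, easing off lets it drop.
- case_mid (a point): Centre (half-way up, 28 mm above its underside) of the closed aluminium dissecting-kit case, a plain box 116 mm long (its x axis), 64 mm wide (y) and 56 mm high (z), 0.34 to 0.59 kg, standing on the bench before the ramp. It is alike at both ends. Sliding it on the ramp takes some 2 to 8 N.
- bowl: Bystander: open steel bowl, 150 mm across, 75 mm high; origin at the centre of its underside.
- glove_box: Bystander: blue glove carton 120 x 230 x 70 mm (x, y, z); origin at the centre of its underside.
- towel_roll: Bystander: upright white paper towel roll, 110 mm across, 220 mm high; origin at the centre of its underside.
Things that resemble listed ones, but are neither listed nor needed, are in the scene too. Leave any green or purple look-alike of the part that bears case_mid alone.

How it is judged:
By the outcome, as a careful person would: the job done as asked, in the order asked, and still so for the second after the job is handed in, with the robot touching nothing.
It also fails if it takes over 72 s, if anything falls off the work surface, if the arm or the gripper's body presses on something with over 40 N, if the wrist force passes 120 N, or if a joint passes its speed limit or range.

ROBOT

A 6-joint arm with a two-finger parallel gripper is mounted at the origin on the work surface. World frame = base frame: x ahead of the robot, y to its left, z up, the work surface at z = 0. Lengths are in m, angles in rad, forces in N, time in s.
With the tool pointing down it reaches from about 0.25 to 0.775 m from the base axis. Payload 8.9 kg.
Tool frame: the origin (TCP) lies at the very end of the fingers, on their centre line; the grasp point (between the pads) lies bot.pinch_z behind it (bot.pinch_z is the distance from the TCP to the grasp point, in m); z points along the fingers, y is the direction in which the jaws open and shut (so a half turn about z gives the same grasp; the last joint's range is limited). The gripper opens to 85 mm and grips with 20 to 120 N. Pads are 22 mm wide; open, the fingers measure 114 mm over their backs; the gripper's body (76 mm by 85 mm) begins 54 mm behind the grasp point. The pads swing forward as they close: fully open they stand 13 mm farther back than shut.
Start: joints at [-1.305, 0.291, -0.153, 1.127, 0, 1.431], TCP at [0.207, -0.483, 0.231] pointing down, gripper open.
Joint ranges: [-2.52, 2.52], [-0.91, 1.74], [-1.3, 1.37], [-1.96, 2.02], [-1.52, 1.47], [-3.14, 3.14]. Speed limits (rad/s): [2.22, 2.22, 2.79, 3.14, 3.14, 3.14].

INTERFACE

Orientations are given as a unit quaternion [w, x, y, z].
In Python, from cell import bot gives the robot as it stands. The module is installed in compiled form; this text tells all that it offers.
- The arm moves only by the tool arm_command, never from a script. Its argument "steps" is a list of rows, each a list of 6 numbers: the shift along the tool's x, y, z scaled (see below), then the turn, a rotation vector about the tool's x, y, z scaled (see below). A call has 1 to 8 rows; each row shifts and turns the pose as measured when the row begins, along the tool's axes as they then stand; what a row does not reach is not made up. The controller multiplies each number of a shift by 20 mm and each number of a turn by 0.12 rad. A row lasts 1/12 s, in which the tool goes at most 41.7 mm and 7.16 degrees, less where a joint would pass 70% of its speed; a pose out of reach is approached as far as the arm can. A call with a number of a shift or a turn outside -1 to 1 is refused whole. A call with a gripper value outside its range is refused whole. "hand" is the gripper command: -1 is shut, 1 is fully open, values between are in proportion, set as the call begins (left out, the last holds). The fingers move at their own pace and stop on an object; "force" is the grip in N (left out, the last holds). Time passes only in rows, so rows that do not move let the fingers close. It gives the time, the measured TCP pose, the force and the opening at its end, in the units of the state.
- bot.get_obs(): the state, without advancing time (a new reading comes with each control period).
- bot.grab_frame(name): name is "scene" or "top"; returns a dict with "pixels" (480x640x3 uint8, blue, green, red), "intrinsics" (3x3 intrinsics, pixels), "eye" and "rotation" of the camera in the world. Camera axes: x right, y down, z forward; pixel columns grow to the right and rows downward; lengths in m; the calibration is good to about 2 mm. A picture is of the moment at which its call begins. There is no depth.
- bot.sign_off(): hands the job in, once; it reports no verdict.
The state is a dict: "time": time; "joint_positions": joint angles; "qvel": joint speeds; "effort": joint torques, N m; "eef_pos": TCP position; "eef_rot": TCP orientation; "ft_force": force on the tool from outside, world axes, zero at the start; "moment": the same for the moment, N m; "width": finger opening in m.
Only numpy, scipy, OpenCV 4.12 (cv2) and the standard library are available. Lean on these libraries where they do the work, as an engineer would, in place of code of your own. Each camera call takes 0.05 s, during which the arm holds its last target. There are 200 camera calls.

## Working session

There is one attempt and no reset: what is moved stays moved. The work goes in short steps, Python scripts to look and compute and a tool call to move; the robot and the scene stay as the last step left them, time stands still between calls to the robot, and variables do not carry over. Pictures are saved under pics/ and viewed, on a budget of 10 in all, crops included, one or two more only if the job needs it, and the job is handed in when it is done.

Besides the shell and the picture viewer there is one more tool, called after "Emit:" as a command line: name --pt "numbers of a row" for each row, then --argument value for the rest. arm_command: Moves the arm, as the interface text tells. Shifts and turns lie within -1 to 1; 1 stands for 20 mm of shift or 0.12 rad of turn. Its arguments: {"type":"object","properties":{"steps":{"type":"array","items":{"type":"array","items":{"type":"number","minimum":-1,"maximum":1}}},"hand":{"type":"number"},"force":{"type":"number"}},"required":["steps"]}

```bash
mkdir -p pics; cat > h.py <<'E'
import numpy as np, cv2
from cell import bot
def save(cam,name,crop=None,scale=1):
    f=bot.grab_frame(cam); p=np.ascontiguousarray(f["pixels"])
    if crop: x0,y0,x1,y1=crop; p=p[y0:y1,x0:x1]
    if scale!=1: p=cv2.resize(p,None,fx=scale,fy=scale,interpolation=cv2.INTER_CUBIC)
    cv2.imwrite("pics/"+name,p); np.savez("pics/"+name+".npz",K=f["intrinsics"],e=f["eye"],R=f["rotation"],px=f["pixels"])
    return f
def w(f,u,v,z):
    d=np.array(f["rotation"])@np.linalg.inv(f["intrinsics"])@[u,v,1.]; e=np.array(f["eye"])
    return e+d*(z-e[2])/d[2]
def proj(f,P):
    c=np.array(f["rotation"]).T@(np.array(P)-f["eye"]); q=np.array(f["intrinsics"])@c; return q[:2]/q[2]
def load(name):
    d=np.load("pics/"+name+".npz"); return dict(intrinsics=d["K"],eye=d["e"],rotation=d["R"],pixels=d["px"])
E
python3 - <<'E'
from h import *
np.set_printoptions(precision=4,suppress=True)
for c in("top","scene"):
    f=save(c,c+"0.png"); print(c,f["eye"],f["rotation"],f["intrinsics"])
print(bot.get_obs(),bot.pinch_z)
E
```

```text
top [0.5058 0.0504 1.1054] [-0.028   0.7103 -0.7028  0.0283] [[452.7285   0.     321.3427]
 [  0.     452.7285 240.6248]
 [  0.       0.       1.    ]]
scene [ 1.0962 -0.9525  1.1002] [-0.3864  0.8888  0.2286 -0.0922] [[606.8217   0.     322.5238]
 [  0.     606.8217 236.1558]
 [  0.       0.       1.    ]]
{'time': 0.1, 'joint_positions': array([-1.3053,  0.2912, -0.154 ,  1.1267, -0.    ,  1.4315]), 'qvel': array([ 0.002 , -0.0013,  0.0015,  0.0004,  0.001 ,  0.0009]), 'effort': array([  0.0022, -53.798 ,  33.1918,   0.0094,  -0.0002,   0.    ]), 'eef_pos': array([ 0.2067, -0.4822,  0.2308]), 'eef_rot': array([-0.0006,  0.9796,  0.201 , -0.    ]), 'ft_force': array([-0.0026,  0.0079, -0.3577]), 'moment': array([ 0.023 , -0.0287,  0.0142]), 'width': 0.08564725208140385} 0.0187
```

View pics/top0.png

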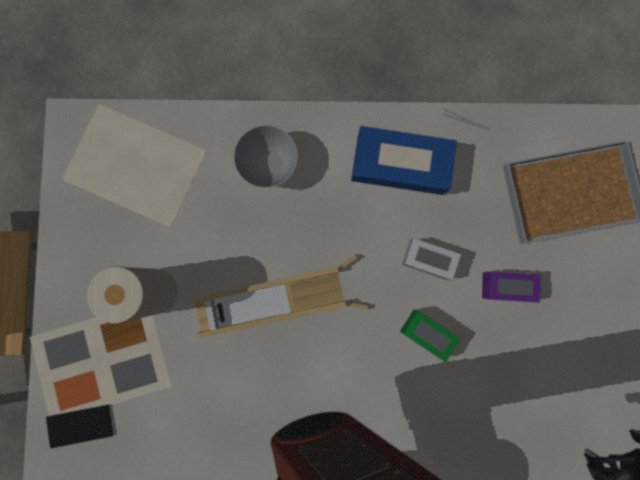

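View pics/scene0.png

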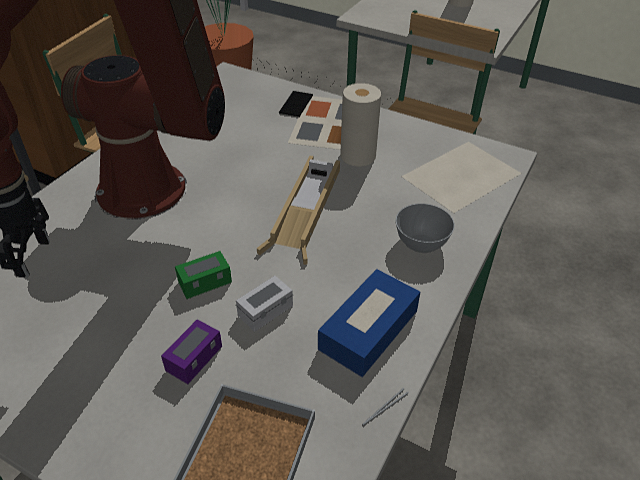

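The top picture shows three possible cases: silver at (432,258), green at (430,335) and purple at (511,287). I choose the silver one because it is plain aluminium. The dock runs from its foot at about (345,288) to its end at (200,315). The bowl is at (266,156), the glove carton at (405,159) and the towel roll at (115,295).

```bash
python3 - <<'E'
s=open('h.py').read()
s=s.replace('R=f["rotation"]','R=Rm(f)').replace('np.array(f["rotation"])','Rm(f)')
s=s.replace('def save','from scipy.spatial.transform import Rotation as Ro\ndef Rm(f):\n    r=np.array(f["rotation"]); return r if r.ndim==2 else Ro.from_quat(r[[1,2,3,0]]).as_matrix()\ndef save',1)
open('h.py','w').write(s)
E
python3 - <<'E'
from h import *
f=save("top","c1.png",(190,235,470,345),2.8)
print(w(f,320,240,0), w(f,432,258,.056))
E
```

```text
[0.59551358 0.05373527 0.        ] [ 0.55187215 -0.20656124  0.056     ]
```

View pics/c1.png

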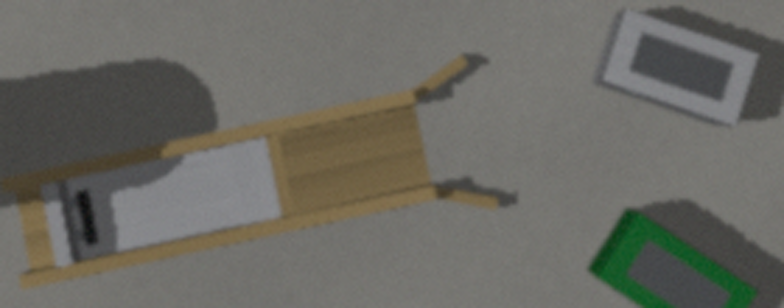

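The crop confirms the plain silver case, with top corners at (624,12), (758,55), (738,124) and (604,82) in crop pixels. The ramp, pale lip plate and black bumper at about (87,217) are all visible.

```bash
python3 - <<'E'
from h import *
np.set_printoptions(precision=4,suppress=True)
f=load("c1.png")
g=lambda u,v,z:w(f,190+u/2.8,235+v/2.8,z)
c=np.array([g(u,v,.056) for u,v in[(624,12),(758,55),(738,124),(604,82)]])
print("case",c.mean(0),np.linalg.norm(np.diff(c,axis=0),axis=1)); d=(c[1]+c[2]-c[0]-c[3])/2; print(np.degrees(np.arctan2(d[1],d[0])))
for n,p in dict(upO=[(411,91),(165,142)],loO=[(438,198),(22,287)]).items():
    P=[g(u,v,.036) for u,v in p]; d=P[1]-P[0]; print(n,P,np.degrees(np.arctan2(d[1],d[0])),np.linalg.norm(d))
foot=(g(411,91,.036)+g(438,198,.036))/2; print("foot",foot, np.linalg.norm(g(411,91,.036)-g(438,198,.036)))
for n,p in dict(rt=[(273,136),(284,216)],flip=[(265,137),(277,217)],bump=[(90,190),(97,243)]).items():
    z=.026 if n!='bump' else .04
    P=(g(*p[0],z)+g(*p[1],z))/2; print(n,P,np.linalg.norm((P-foot)[:2]))
# bystanders for reference
print("bowl",w(f,266,156,.07),"glove",w(f,404,158,.07),"roll",w(f,115,294,.22))
print("green",w(f,430,335,.056))
E
```

```text
case [ 0.5488 -0.2093  0.056 ] [0.1161 0.0597 0.1154]
-107.08650014342908
upO [array([0.5279, 0.0133, 0.036 ]), array([0.483 , 0.2195, 0.036 ])] 102.29713862933984 0.21101579623532468
loO [array([ 0.4388, -0.01  ,  0.036 ]), array([0.3617, 0.3356, 0.036 ])] 102.5736683901098 0.3541014329052146
foot [0.4834 0.0017 0.036 ] 0.09214198509972785
rt [0.4553 0.1245 0.026 ] 0.12596168398426325
flip [0.4544 0.1308 0.026 ] 0.13233406387912863
bump [0.4208 0.277  0.04  ] 0.28229146103640107
bowl [0.7847 0.1814 0.07  ] glove [ 0.7835 -0.14    0.07  ] roll [0.4682 0.4502 0.22  ]
green [ 0.3756 -0.2004  0.056 ]
```

Emit:
arm_command --pt "1 -0.27 0 0 0 0" --pt "1 -0.27 0 0 0 0" --pt "1 -0.27 0 0 0 0" --pt "1 -0.27 0 0 0 0" --pt "1 -0.27 0 0 0 0" --pt "1 -0.27 0 0 0 0" --pt "1 -0.27 0 0 0 0" --pt "1 -0.27 0 0 0 0" --hand 1 --force 30

```text
time: 0.82
eef_pos: [0.3385, -0.3769, 0.2287]
eef_rot: [-0.002, 0.98, 0.198, -0.001]
ft_force: [0.2, -1.3, -0.1]
width: 0.0855
```

Emit:
arm_command --pt "1 -0.27 0 0 0 0" --pt "1 -0.27 0 0 0 0" --pt "1 -0.27 0 0 0 0" --pt "1 -0.27 0 0 0 0" --pt "1 -0.27 0 0 0 0" --pt "1 -0.27 0 0 0 0" --pt "1 -0.27 0 0 0 0" --pt "1 -0.27 0 0 0 0"

```text
time: 1.48
eef_pos: [0.4745, -0.2679, 0.227]
eef_rot: [-0.004, 0.98, 0.198, -0.002]
ft_force: [0.3, -0.4, -0.4]
width: 0.0855
```

Emit:
arm_command --pt "0 0 0 0 0 -1" --pt "0 0 0 0 0 -1" --pt "0 0 0 0 0 -1" --pt "0 0 0 0 0 -1" --pt "0 0 0 0 0 -1" --pt "0 0 0 0 0 -1" --pt "0 0 0 0 0 -1" --pt "0 0 0 0 0 -0.3"

```text
time: 2.15
eef_pos: [0.4772, -0.2629, 0.2243]
eef_rot: [-0.007, 0.793, 0.61, -0.0]
ft_force: [0.1, -0.1, -0.6]
width: 0.0852
```

```bash
cat >> h.py <<'E'
def togo(xyz,yaw,o=None):
    o=o or bot.get_obs(); q=np.array(o["eef_rot"]); R=Ro.from_quat(q[[1,2,3,0]])
    y=np.radians(yaw); T=Ro.from_matrix(np.array([[np.cos(y),np.sin(y),0],[np.sin(y),-np.cos(y),0],[0,0,-1]]))
    sh=R.inv().apply(np.array(xyz)-o["eef_pos"]); rv=(R.inv()*T).as_rotvec()
    print("t",round(o["time"],2),"pos",np.round(o["eef_pos"],4),"F",np.round(o["ft_force"],1),"w",round(o["width"],4),"\nshift units",np.round(sh/.02,2),"turn units",np.round(rv/.12,2))
E
python3 -c "
from h import *
togo([.549,-.209,.10],72.9)"
```

```text
t 2.15 pos [ 0.4772 -0.2629  0.2243] F [ 0.1 -0.1 -0.6] w 0.0852 
shift units [3.48 2.85 6.21] turn units [-0.09 -0.06  0.33]
```

Emit:
arm_command --pt "0.7 0.6 0.8 0 0 0.1" --pt "0.7 0.6 1 -0.05 -0.05 0.1" --pt "0.7 0.6 1 0 0 0.1" --pt "0.7 0.6 1 0 0 0" --pt "0.7 0.5 1 0 0 0" --pt "0.1 0.1 1 0 0 0"

```text
time: 2.65
eef_pos: [0.5589, -0.2103, 0.1075]
eef_rot: [0.002, 0.804, 0.595, 0.0]
ft_force: [-0.2, -0.1, 0.3]
width: 0.0852
```

```bash
python3 -c "
from h import *
togo([.549,-.209,.10],72.9)
save('top','c2.png',(350,200,510,320),5)"
```

```text
t 2.65 pos [ 0.5589 -0.2103  0.1075] F [-0.2 -0.1  0.3] w 0.0852 
shift units [-0.08 -0.49  0.38] turn units [0.02 0.01 0.02]
```

View pics/c2.png

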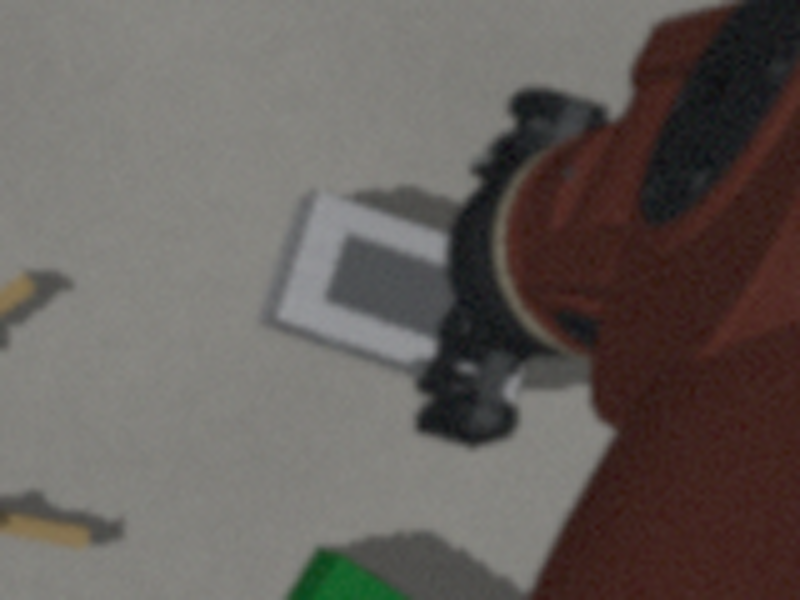

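The gripper straddles the silver case, whose left end spans (315,190) to (275,325), and sits about 10 mm off across the jaws. I'll correct that, then descend.

Emit:
arm_command --pt "-0.08 -0.5 0.3 0 0 0" --pt "0 -0.05 0 0 0 0" --pt "0 0 0 0 0 0"

```text
time: 2.95
eef_pos: [0.5436, -0.2067, 0.0953]
eef_rot: [-0.003, 0.803, 0.595, -0.003]
ft_force: [-0.2, 0.4, 0.3]
width: 0.0859
```

```bash
python3 -c "
from h import *
togo([.549,-.209,.020],72.9)"
```

```text
t 2.95 pos [ 0.5436 -0.2067  0.0953] F [-0.2  0.4  0.3] w 0.0859 
shift units [-0.03  0.33  3.76] turn units [-0.07 -0.    0.03]
```

Emit:
arm_command --pt "0 0.2 0.1 0 0 0" --pt "0 0.05 0.3 0 0 0" --pt "0 0 0.6 0 0 0"

```text
time: 3.2
eef_pos: [0.5514, -0.2105, 0.079]
eef_rot: [-0.0, 0.804, 0.595, -0.001]
ft_force: [0.2, 0.3, -0.5]
width: 0.0855
```

```bash
python3 -c "
from h import *
togo([.549,-.209,.020],72.9)"
```

```text
t 3.2 pos [ 0.5514 -0.2105  0.079 ] F [ 0.2  0.3 -0.5] w 0.0855 
shift units [ 0.04 -0.13  2.95] turn units [-0.01  0.01  0.02]
```

Emit:
arm_command --pt "0 -0.08 0.6 0 0 0" --pt "0 -0.03 0.6 0 0 0" --pt "0 0 0.6 0 0 0" --pt "0 0 0.5 0 0 0" --pt "0 0 0.3 0 0 0" --pt "0 0 0 0 0 0"

```text
time: 3.7
eef_pos: [0.5528, -0.2131, 0.0255]
eef_rot: [0.003, 0.804, 0.594, 0.0]
ft_force: [0.2, 0.4, -0.5]
width: 0.0852
```

Emit:
arm_command --pt "0 0 0 0 0 0" --pt "0 0 0 0 0 0" --pt "0 0 0 0 0 0" --pt "0 0 0 0 0 0" --pt "0 0 0 0 0 0" --pt "0 0 0 0 0 0" --pt "0 0 0 0 0 0" --hand -1 --force 40

```text
time: 4.28
eef_pos: [0.5533, -0.2134, 0.0268]
eef_rot: [0.003, 0.804, 0.594, 0.0]
ft_force: [0.4, 0.1, -3.1]
width: 0.0632
```

Emit:
arm_command --pt "0 0 -0.7 0 0 0" --pt "0 0 -0.8 0 0 0" --pt "0 0 -0.7 0 0 -0.3" --pt "0.5 0.3 0 0 0 -0.8" --pt "0.5 0.3 0 0 0 -0.8" --pt "0.5 0.3 0 0 0 -0.8" --pt "0.5 0.3 0 0 0 -0.6" --pt "0 0 0 0 0 -0.2"

```text
time: 4.95
eef_pos: [0.5815, -0.1753, 0.0725]
eef_rot: [0.002, 0.656, 0.754, -0.0]
ft_force: [-0.8, -0.1, -3.0]
width: 0.0631
```

```bash
python3 -c "
from h import *
togo([.5003,-.0745,.065],102.5)"
```

```text
t 4.95 pos [ 0.5815 -0.1753  0.0725] F [-0.8 -0.1 -3. ] w 0.0631 
shift units [ 5.56 -3.32  0.35] turn units [ 0.02  0.03 -0.66]
```

Emit:
arm_command --pt "0.6 -0.5 0 0 0 -0.3" --pt "0.8 -0.5 0.1 0 0 -0.3" --pt "0.8 -0.5 0.1 0 0 -0.1" --pt "0.8 -0.5 0.1 0 0 0" --pt "0.8 -0.5 0 0 0 0" --pt "0.8 -0.4 0 0 0 0" --pt "0.4 -0.2 0 0 0 0" --pt "0 0 0 0 0 0"

```text
time: 5.62
eef_pos: [0.4973, -0.0863, 0.065]
eef_rot: [0.003, 0.621, 0.784, -0.0]
ft_force: [0.6, -0.3, -4.2]
width: 0.0631
```

```bash
python3 -c "
from h import *
togo([.5003,-.0745,.065],102.5)"
```

```text
t 5.62 pos [ 0.4973 -0.0863  0.065 ] F [ 0.6 -0.3 -4.2] w 0.0631 
shift units [ 0.54  0.28 -0.  ] turn units [0.03 0.04 0.1 ]
```

Emit:
arm_command --pt "0.4 0.2 0.3 0 0 0.08" --pt "0.1 0.05 0.5 0 0 0" --pt "0 0 0.5 0 0 0" --pt "0 0 0.3 0 0 0" --pt "0 0 0 0 0 0" --pt "0 0 0 0 0 0"

```text
time: 6.12
eef_pos: [0.5037, -0.0785, 0.0307]
eef_rot: [0.005, 0.625, 0.781, -0.0]
ft_force: [-0.3, -0.2, -3.4]
width: 0.0632
```

```bash
python3 -c "
from h import *
togo([.5003,-.0745,.027],102.5)"
```

```text
t 6.12 pos [ 0.5037 -0.0785  0.0307] F [-0.3 -0.2 -3.4] w 0.0632 
shift units [ 0.23 -0.12  0.18] turn units [0.05 0.07 0.02]
```

Emit:
arm_command --pt "0.1 -0.1 0.1 0.04 0.06 0" --pt "0 0 0.06 0 0 0" --pt "0 0 0.04 0 0 0" --pt "0 0 0 0 0 0"

```text
time: 6.45
eef_pos: [0.5015, -0.078, 0.0263]
eef_rot: [0.0, 0.625, 0.78, 0.0]
ft_force: [0.3, -1.6, -2.6]
width: 0.0634
```

```bash
python3 -c "
from h import *
togo([.5003,-.0745,.027],102.5)
save('top','c3.png',(190,210,430,350),3.3)"
```

```text
t 6.45 pos [ 0.5015 -0.078   0.0263] F [ 0.3 -1.6 -2.6] w 0.0634 
shift units [ 0.18 -0.02 -0.03] turn units [0.01 0.   0.01]
```

View pics/c3.png

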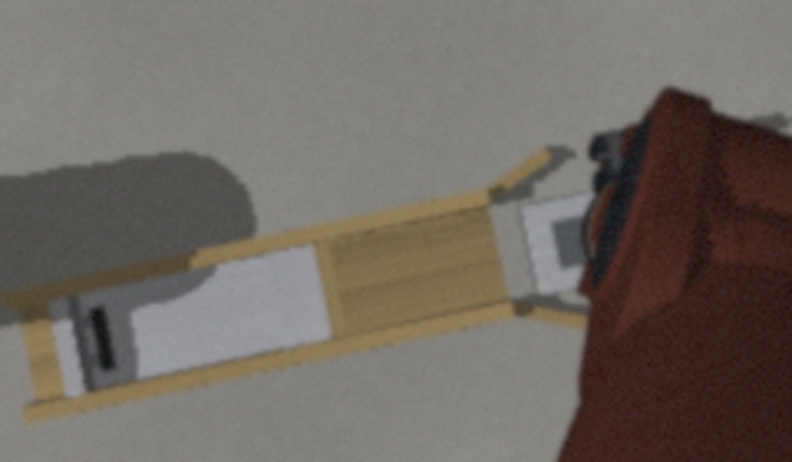

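```bash
python3 - <<'E'
from h import *
np.set_printoptions(precision=4,suppress=True)
f=load("c3.png")
g=lambda u,v,z:w(f,190+u/3.3,210+v/3.3,z)
a=np.radians(102.5);ex=np.array([np.cos(a),np.sin(a)]);ey=np.array([-ex[1],ex[0]]);F=np.array([.4834,.0017])
def D(n,p): q=p[:2]-F; print(n,q@ex*1e3,q@ey*1e3)
for n,u,v,z in [("front L",527,208,.056),("front R",542,296,.056),("upOut foot",486,190,.036),("loOut foot",519,318,.036),("upOut far",200,253,.036),("loOut far",28,420,.036),("rampfootL",490,207,0.0),("rampfootR",510,300,0.0),("ramp top L",318,243,.026),("ramptop R",332,337,.026),("bumper face L",110,308,.04),("bumperface R",118,368,.04)]: D(n,g(u,v,z))
D("tcp",bot.get_obs()["eef_pos"])
E
```

```text
front L -24.0657286852228 -27.117275578925852
front R -21.38966356165329 34.87945834973472
upOut foot 0.6298501294074205 -45.59787762536851
loOut foot -3.3508772531593936 47.95090414923047
upOut far 209.30505647546002 -43.758025405759476
loOut far 350.8410222157691 46.31174117435505
rampfootL -1.0595546909931246 -33.181506358117694
rampfootR -1.1926148433754848 36.477263429016986
ramp top L 126.43293516696902 -33.39731425821949
ramptop R 130.0287953282271 34.298101427464935
bumper face L 278.48361378361034 -18.84867660243992
bumperface R 280.90802231908543 23.544247308226108
tcp -81.75079017603437 -0.47153182598437815
```

The picture shows the case between the flared guides, with front-top corners at (527,208) and (542,296). It is about 2.5 mm off the dock's mid-line, so I'll nudge it across and then release.

Emit:
arm_command --pt "0.1 0.12 0 0 0 0" --pt "0 0.05 0 0 0 0" --pt "0 0 0 0 0 0"

```text
time: 6.75
eef_pos: [0.5051, -0.0752, 0.027]
eef_rot: [0.001, 0.625, 0.78, 0.0]
ft_force: [0.3, 0.3, -2.9]
width: 0.0633
```

```bash
python3 -c "
from h import *
togo([.5036,-.0745,.027],102.5)"
```

```text
t 6.75 pos [ 0.5051 -0.0752  0.027 ] F [ 0.3  0.3 -2.9] w 0.0633 
shift units [ 0.05 -0.07 -0.  ] turn units [0.02 0.01 0.01]
```

Emit:
arm_command --pt "0 -0.06 0 0 0 0" --pt "0 0 0 0 0 0"

```text
time: 6.92
eef_pos: [0.5042, -0.0753, 0.0272]
eef_rot: [0.001, 0.625, 0.781, 0.0]
ft_force: [0.3, 0.3, -3.7]
width: 0.0633
```

Emit:
arm_command --pt "0 0 0 0 0 0" --pt "0 0 0 0 0 0" --pt "0 0 0 0 0 0" --pt "0 0 0 0 0 0" --pt "0 0 0 0 0 0" --hand 1

```text
time: 7.33
eef_pos: [0.5054, -0.0757, 0.0283]
eef_rot: [0.003, 0.625, 0.781, 0.001]
ft_force: [-1.2, -0.0, -0.2]
width: 0.0856
```

Emit:
arm_command --pt "0 0 -0.5 0 0 0" --pt "0 0 -1 0 0 0" --pt "0 0 -1 0 0 0" --pt "0 0 -1 0 0 0" --pt "0 0 -0.5 0 0 0" --pt "-0.8 0 0 0 0 0" --pt "-0.9 0 0 0 0 0" --pt "-0.9 0 0 0 0 0"

```text
time: 8.0
eef_pos: [0.5159, -0.1249, 0.1181]
eef_rot: [0.003, 0.623, 0.782, 0.002]
ft_force: [-0.3, -0.1, -0.9]
width: 0.0857
```

```bash
cat >> h.py <<'E'
F=np.array([.4822,.0014]); a_=np.radians(102.5); EX=np.array([np.cos(a_),np.sin(a_)]); EY=np.array([-EX[1],EX[0]])  # foot shifted 1.2 mm to dock mid-line
def dk(x,y,z): return [*(F+x*EX+y*EY),z]
def where(o=None):
    o=o or bot.get_obs(); q=np.array(o["eef_pos"])[:2]-F; f=np.array(o["ft_force"])
    print("dock xy",np.round([q@EX*1e3,q@EY*1e3],1),"z",round(o["eef_pos"][2]*1e3,1),"F dock",np.round([f[:2]@EX,f[:2]@EY,f[2]],1))
E
python3 -c "
from h import *
where(); togo(dk(-.165,0,.018),102.5)"
```

```text
dock xy [-130.6   -5.6] z 118.1 F dock [-0.1  0.3 -0.9]
t 8.0 pos [ 0.5159 -0.1249  0.1181] F [-0.3 -0.1 -0.9] w 0.0857 
shift units [-1.71 -0.32  5.01] turn units [0.05 0.02 0.05]
```

Emit:
arm_command --pt "-0.6 0 0.5 0 0 0" --pt "-0.6 0 0.5 0.04 0 0.04" --pt "-0.6 0 0.3 0 0 0" --pt "-0.3 0 0 0 0 0" --pt "0 0 0 0 0 0" --hand -1

```text
time: 8.42
eef_pos: [0.5268, -0.1715, 0.091]
eef_rot: [0.002, 0.627, 0.779, -0.0]
ft_force: [-0.6, 0.3, -0.3]
width: 0.0256
```

```bash
python3 -c "
from h import *
where(); togo(dk(-.165,-.004,.018),102.5)
save('top','c4.png',(270,220,430,340),5)"
```

```text
dock xy [-178.4   -6.1] z 91.0 F dock [ 0.4  0.5 -0.3]
t 8.42 pos [ 0.5268 -0.1715  0.091 ] F [-0.6  0.3 -0.3] w 0.0256 
shift units [ 0.68 -0.11  3.65] turn units [ 0.02  0.03 -0.01]
```

View pics/c4.png

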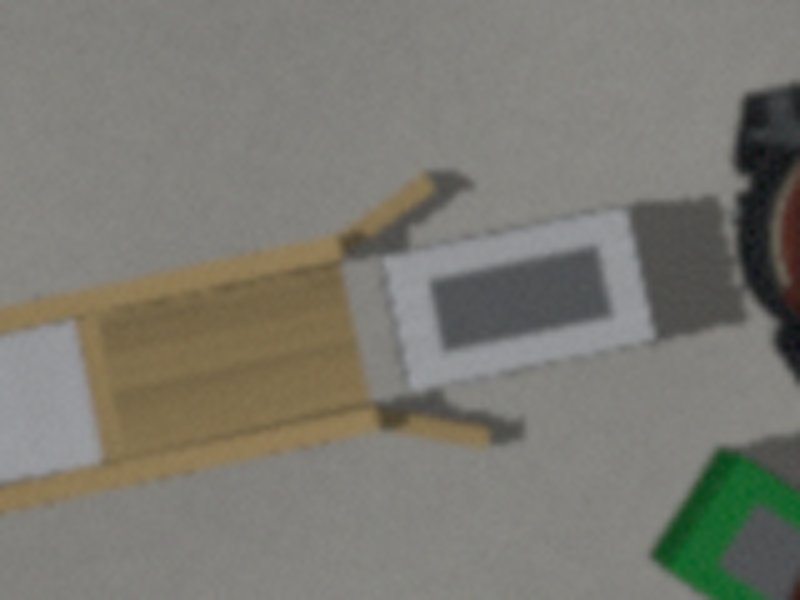

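```bash
python3 - <<'E'
from h import *
f=load("c4.png")
g=lambda u,v,z:w(f,270+u/5,220+v/5,z)
def D(n,p): q=p[:2]-F; print(n,np.round([q@EX*1e3,q@EY*1e3],1)); return q
for n,u,v,z in [("FL",385,257,.056),("FR",411,390,.056),("RR",655,340,.056),("RL",629,209,.056),("upO foot",337,238,.036),("upI",343,261,.036),("loI",375,406,.036),("loO",380,430,.036),("upO far",0,307,.036),("loO far",0,512,.036)]: D(n,g(u,v,z))
E
```

```text
FL [-18.7 -33.3]
FR [-17.6  28.9]
RR [-132.6   29.7]
RL [-134.   -31.7]
upO foot [  0.4 -46.7]
upI [ -0.1 -35.5]
loI [-0.6 33.9]
loO [-0.6 45.3]
upO far [162.3 -47.7]
loO far [181.1  45.8]
```

The picture shows the case standing freely, with corners (385,257), (411,390), (655,340) and (629,209). It is within about 1 mm and 0.6° of the dock's axis. Next I lower the shut fingers behind it.

Emit:
arm_command --pt "0.2 -0.08 0.8 0 0.03 0" --pt "0.1 0 0.9 0 0 0" --pt "0.1 0 0.9 0 0 0" --pt "0 0 0.6 0 0 0" --pt "0 0 0.2 0 0 0" --pt "0 0 0 0 0 0"

```text
time: 8.97
eef_pos: [0.5229, -0.1599, 0.0213]
eef_rot: [-0.0, 0.626, 0.78, 0.001]
ft_force: [-1.1, -0.6, 1.5]
width: -0.0001
```

```bash
python3 -c "
from h import *
where(); togo(dk(-.148,-.004,.018),102.5)"
```

```text
dock xy [-166.3   -4.8] z 21.3 F dock [-0.4  1.2  1.5]
t 8.97 pos [ 0.5229 -0.1599  0.0213] F [-1.1 -0.6  1.5] w -0.0001 
shift units [ 0.92 -0.04  0.17] turn units [ 0.02 -0.02  0.01]
```

Emit:
arm_command --pt "0 0 0 0 0.6 0" --pt "0 0 0 0 0.8 0" --pt "0 0 0 0 0.6 0" --pt "0 0 0 0 0.2 0" --pt "0 0 0 0 0 0"

```text
time: 9.38
eef_pos: [0.5239, -0.1572, 0.0257]
eef_rot: [-0.106, 0.618, 0.774, 0.088]
ft_force: [-0.1, -0.1, 0.0]
width: -0.0003
```

```bash
cat >> h.py <<'E'
def go(x,y,z,pitch=15):
    o=bot.get_obs(); where(o); q=np.array(o["eef_rot"]); R=Ro.from_quat(q[[1,2,3,0]])
    c,s=EX; T=Ro.from_matrix(np.array([[c,s,0],[s,-c,0],[0,0,-1]]))*Ro.from_euler("y",pitch,degrees=True)
    print("t",o["time"],"units",np.round(R.inv().apply(np.array(dk(x/1e3,y/1e3,z/1e3))-o["eef_pos"])/.02,2),"turn",np.round((R.inv()*T).as_rotvec()/.12,2),"1mm dock-x =",np.round(R.inv().apply([c,s,0])/20,3))
E
python3 -c "
from h import *
go(-150,-4,20)"
```

```text
dock xy [-163.8   -6.4] z 25.7 F dock [-0.1  0.2  0. ]
t 9.3833 units [ 0.59 -0.12  0.46] turn [ 0.03 -0.13  0.05] 1mm dock-x = [0.048 0.    0.014]
```

Emit:
arm_command --pt "0.25 -0.1 0.25 0 0 0.03" --pt "0.25 0 0.2 0 0 0" --pt "0.25 0 0.08 0 0 0" --pt "0.2 0 0.06 0 0 0"

```text
time: 9.72
eef_pos: [0.5172, -0.1351, 0.0203]
eef_rot: [-0.104, 0.62, 0.773, 0.087]
ft_force: [0.3, -1.3, -0.1]
width: -0.0003
```

```bash
python3 -c "
from h import *
go(-125,-4,20)"
```

```text
dock xy [-140.8   -4.6] z 20.3 F dock [-1.3  0.  -0.1]
t 9.7167 units [ 0.76 -0.03  0.23] turn [ 0.04 -0.09  0.01] 1mm dock-x = [0.048 0.    0.013]
```

Emit:
arm_command --pt "0.25 0 0.08 0 0 0" --pt "0.25 0 0.08 0 0 0" --pt "0.25 0 0.08 0 0 0" --pt "0.25 0 0.08 0 0 0"

```text
time: 10.05
eef_pos: [0.5123, -0.1114, 0.0203]
eef_rot: [-0.103, 0.619, 0.774, 0.086]
ft_force: [0.6, -1.4, 1.9]
width: 0.0001
```

Emit:
arm_command --pt "0.25 0 0.08 0 0 0" --pt "0.25 0 0.08 0 0 0" --pt "0.25 0 0.08 0 0 0" --pt "0.25 0 0.08 0 0 0"

```text
time: 10.38
eef_pos: [0.5084, -0.0898, 0.0201]
eef_rot: [-0.101, 0.619, 0.774, 0.086]
ft_force: [0.7, -3.6, 2.3]
width: -0.0
```

```bash
python3 -c "
from h import *
go(-60,-4,20)"
```

```text
dock xy [-94.7  -5.9] z 20.1 F dock [-3.7  0.1  2.3]
t 10.3833 units [ 1.67 -0.09  0.46] turn [ 0.05 -0.03  0.04] 1mm dock-x = [0.048 0.    0.013]
```

Emit:
arm_command --pt "0.25 -0.02 0.07 0 0 0.01" --pt "0.25 -0.02 0.07 0 0 0" --pt "0.25 0 0.07 0 0 0" --pt "0.25 0 0.07 0 0 0" --pt "0.25 0 0.07 0 0 0" --pt "0.25 0 0.07 0 0 0"

```text
time: 10.88
eef_pos: [0.5002, -0.0566, 0.02]
eef_rot: [-0.101, 0.619, 0.774, 0.086]
ft_force: [0.9, -3.9, 2.0]
width: 0.0002
```

```bash
python3 -c "
from h import *
go(-15,-4,20)"
```

```text
dock xy [-60.5  -5. ] z 20.0 F dock [-4. -0.  2.]
t 10.8833 units [ 2.2  -0.05  0.6 ] turn [ 0.06 -0.03  0.03] 1mm dock-x = [0.048 0.    0.013]
```

Emit:
arm_command --pt "0.25 -0.01 0.06 0 0 0.01" --pt "0.25 -0.01 0.06 0 0 0" --pt "0.25 0 0.06 0 0 0" --pt "0.25 0 0.06 0 0 0" --pt "0.25 0 0.06 0 0 0" --pt "0.25 0 0.06 0 0 0" --pt "0.25 0 0.05 0 0 0"

```text
time: 11.47
eef_pos: [0.4891, -0.0165, 0.0204]
eef_rot: [-0.103, 0.62, 0.773, 0.085]
ft_force: [0.7, -1.0, -1.4]
width: -0.0002
```

```bash
python3 -c "
from h import *
go(30,-4,30)"
```

```text
dock xy [-19.   -2.8] z 20.4 F dock [-1.2 -0.4 -1.4]
t 11.4667 units [2.49 0.06 0.18] turn [ 0.03 -0.05  0.02] 1mm dock-x = [0.048 0.    0.013]
```

Emit:
arm_command --pt "0.25 0.01 0.03 0 0 0" --pt "0.25 0.01 0.02 0 0 0" --pt "0.25 0 0.02 0 0 0" --pt "0.25 0 0.02 0 0 0"

```text
time: 11.8
eef_pos: [0.4852, 0.0046, 0.0244]
eef_rot: [-0.102, 0.62, 0.773, 0.085]
ft_force: [0.3, -3.0, -0.2]
width: -0.0004
```

```bash
python3 -c "
from h import *
go(60,-4,33)
f=bot.grab_frame('top');p=f['pixels'][220:340,190:350]
g=bot.grab_frame('scene')['pixels'][150:280,230:390]
cv2.imwrite('pics/c5.png',np.hstack([cv2.resize(p,(400,300),interpolation=2),cv2.resize(g,(369,300),interpolation=2)]))"
```

```text
dock xy [ 2.5 -3.6] z 24.4 F dock [-3.   0.3 -0.2]
t 11.8 units [2.89 0.03 0.35] turn [ 0.04 -0.05  0.02] 1mm dock-x = [0.048 0.    0.013]
```

View pics/c5.png

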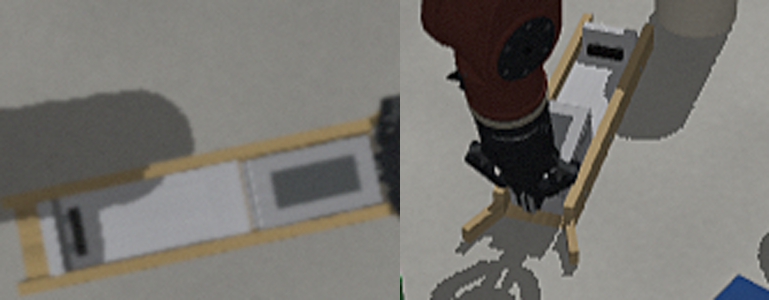

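The picture shows the case inside the channel between the side boards, with its front at the ramp's top edge near (247,195) in the left half, and the fingers behind it. I'll keep pushing.

Emit:
arm_command --pt "0.25 0.01 0.03 0 0 0" --pt "0.25 0 0.03 0 0 0" --pt "0.25 0 0.03 0 0 0" --pt "0.25 0 0.03 0 0 0" --pt "0.25 0 0.03 0 0 0"

```text
time: 12.32
eef_pos: [0.4808, 0.0296, 0.029]
eef_rot: [-0.101, 0.62, 0.773, 0.085]
ft_force: [1.0, -4.2, 1.4]
width: -0.0005
```

```bash
python3 -c "
from h import *
go(80,-4,36)"
```

```text
dock xy [27.8 -4.7] z 29.0 F dock [-4.4 -0.1  1.4]
t 12.3167 units [ 2.61 -0.04  0.34] turn [ 0.05 -0.03  0.01] 1mm dock-x = [ 0.048 -0.     0.013]
```

Emit:
arm_command --pt "0.25 0 0.03 0 0 0" --pt "0.25 0 0.03 0 0 0" --pt "0.25 0 0.03 0 0 0" --pt "0.25 0 0.03 0 0 0" --pt "0.25 0 0.03 0 0 0"

```text
time: 12.73
eef_pos: [0.4748, 0.0565, 0.0332]
eef_rot: [-0.101, 0.62, 0.773, 0.085]
ft_force: [1.4, -4.4, 1.8]
width: 0.0002
```

```bash
python3 -c "
from h import *
go(100,-4,38)"
```

```text
dock xy [55.4 -4.7] z 33.2 F dock [-4.6 -0.4  1.8]
t 12.7333 units [ 2.21 -0.04  0.35] turn [ 0.05 -0.02  0.01] 1mm dock-x = [ 0.048 -0.     0.013]
```

Emit:
arm_command --pt "0.22 0 0.04 0 0 0" --pt "0.22 0 0.04 0 0 0" --pt "0.22 0 0.04 0 0 0" --pt "0.22 0 0.04 0 0 0" --pt "0.22 0 0.04 0 0 0"

```text
time: 13.15
eef_pos: [0.4683, 0.0817, 0.0351]
eef_rot: [-0.102, 0.62, 0.773, 0.085]
ft_force: [-0.4, -0.8, -0.7]
width: 0.0
```

```bash
python3 -c "
from h import *
go(130,-4,38)"
```

```text
dock xy [81.4 -3.8] z 35.1 F dock [-0.7  0.6 -0.7]
t 13.15 units [2.38 0.01 0.5 ] turn [ 0.04 -0.04  0.02] 1mm dock-x = [0.048 0.    0.013]
```

Emit:
arm_command --pt "0.2 0 0.05 0 0 0" --pt "0.2 0 0.05 0 0 0" --pt "0.2 0 0.05 0 0 0" --pt "0.2 0 0.05 0 0 0" --pt "0.2 0 0.05 0 0 0"

```text
time: 13.57
eef_pos: [0.4623, 0.1046, 0.0352]
eef_rot: [-0.103, 0.62, 0.773, 0.085]
ft_force: [1.1, -1.4, 0.6]
width: 0.0003
```

```bash
python3 -c "
from h import *
go(130,-4,37)"
```

```text
dock xy [105.1  -2.9] z 35.2 F dock [-1.6 -0.8  0.6]
t 13.5667 units [1.22 0.06 0.24] turn [ 0.03 -0.05  0.02] 1mm dock-x = [0.048 0.    0.013]
```

Emit:
arm_command --pt "0.2 0 0.04 0 0 0" --pt "0.2 0 0.04 0 0 0" --pt "0.2 0 0.04 0 0 0" --pt "0.15 0 0.04 0 0 0" --pt "0.1 0 0.03 0 0 0"

```text
time: 13.98
eef_pos: [0.458, 0.1239, 0.0363]
eef_rot: [-0.103, 0.62, 0.773, 0.085]
ft_force: [0.3, -1.0, -0.2]
width: 0.0002
```

```bash
python3 -c "
from h import *
go(145,-4,37)
f=save('top','c6.png',(180,250,340,350),4)
g=bot.grab_frame('scene')['pixels'][130:230,260:380]
p=cv2.imread('pics/c6.png'); cv2.imwrite('pics/c6.png',np.vstack([p[:300],cv2.resize(g,(320,267),interpolation=2).__class__((0,)) if 0 else np.hstack([cv2.resize(g,(340,283),interpolation=2),np.zeros((283,300,3),np.uint8)])]))"
```

```text
dock xy [124.9  -2.9] z 36.3 F dock [-1.1 -0.1 -0.2]
t 13.9833 units [0.98 0.06 0.23] turn [ 0.03 -0.05  0.02] 1mm dock-x = [0.048 0.    0.013]
```

View pics/c6.png

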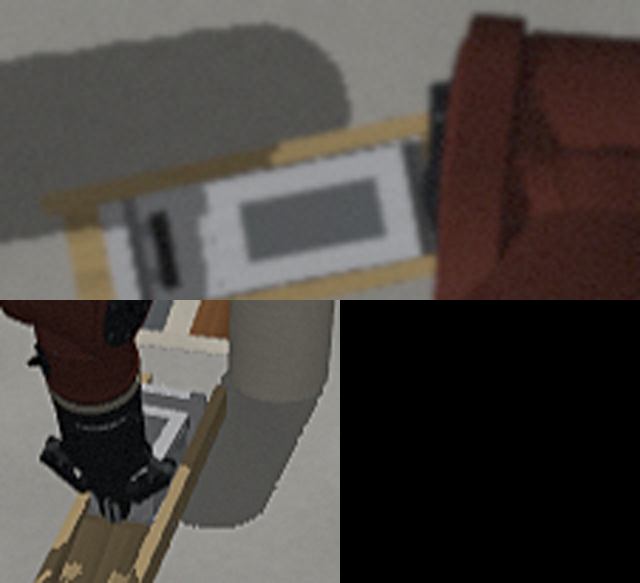

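The top half shows the case's front edge near (207,230), with the bumper face at about (178,245), roughly 15 mm ahead. I'll creep forward from here.

Emit:
arm_command --pt "0.14 0 0.04 0 0 0" --pt "0.14 0 0.04 0 0 0" --pt "0.12 0 0.03 0 0 0"

```text
time: 14.33
eef_pos: [0.456, 0.1322, 0.0361]
eef_rot: [-0.103, 0.62, 0.773, 0.085]
ft_force: [1.0, -1.1, -0.6]
width: 0.0003
```

```bash
python3 -c "
from h import *
go(145,-4,37)"
```

```text
dock xy [133.3  -2.7] z 36.1 F dock [-1.3 -0.8 -0.6]
t 14.3333 units [0.57 0.07 0.11] turn [ 0.03 -0.05  0.01] 1mm dock-x = [0.048 0.    0.013]
```

Emit:
arm_command --pt "0.12 0 0.03 0 0 0" --pt "0.12 0 0.03 0 0 0"

```text
time: 14.5
eef_pos: [0.4547, 0.1374, 0.0361]
eef_rot: [-0.103, 0.62, 0.773, 0.085]
ft_force: [-0.5, -1.3, -0.4]
width: -0.0
```

```bash
python3 -c "
from h import *
go(145,-4,37)"
```

```text
dock xy [138.7  -2.6] z 36.1 F dock [-1.1  0.8 -0.4]
t 14.5 units [0.32 0.07 0.04] turn [ 0.02 -0.05  0.01] 1mm dock-x = [0.048 0.    0.013]
```

Emit:
arm_command --pt "0.1 0 0.03 0 0 0" --pt "0.1 0 0.02 0 0 0"

```text
time: 14.67
eef_pos: [0.4536, 0.1419, 0.0361]
eef_rot: [-0.103, 0.62, 0.773, 0.085]
ft_force: [0.1, -0.7, 0.2]
width: -0.0002
```

Emit:
arm_command --pt "0.1 0 0.02 0 0 0"

```text
time: 14.75
eef_pos: [0.4531, 0.1441, 0.0363]
eef_rot: [-0.103, 0.62, 0.773, 0.085]
ft_force: [-0.6, -1.0, -0.6]
width: 0.0
```

Emit:
arm_command --pt "0.1 0 0.02 0 0 0"

```text
time: 14.83
eef_pos: [0.4526, 0.1463, 0.0364]
eef_rot: [-0.103, 0.62, 0.773, 0.085]
ft_force: [0.1, -2.0, -1.1]
width: 0.0001
```

Emit:
arm_command --pt "0.1 0 0.03 0 0 0"

```text
time: 14.92
eef_pos: [0.4521, 0.1485, 0.0364]
eef_rot: [-0.103, 0.62, 0.773, 0.085]
ft_force: [-0.5, -1.2, -0.5]
width: -0.0002
```

Emit:
arm_command --pt "0.1 0 0.03 0 0 0"

```text
time: 15.0
eef_pos: [0.4516, 0.1508, 0.0363]
eef_rot: [-0.103, 0.62, 0.773, 0.085]
ft_force: [1.0, -1.4, -1.0]
width: -0.0003
```

```bash
python3 -c "
from h import *
go(155,-4,36)"
```

```text
dock xy [152.5  -2.4] z 36.3 F dock [-1.6 -0.7 -1. ]
t 15.0 units [0.12 0.08 0.05] turn [ 0.02 -0.05  0.01] 1mm dock-x = [0.048 0.    0.013]
```

Emit:
arm_command --pt "0.1 0 0.03 0 0 0"

```text
time: 15.08
eef_pos: [0.4511, 0.153, 0.0363]
eef_rot: [-0.103, 0.62, 0.773, 0.085]
ft_force: [-0.1, -2.0, -1.1]
width: 0.0005
```

Emit:
arm_command --pt "0.1 0 0.03 0 0 0"

```text
time: 15.17
eef_pos: [0.4506, 0.1553, 0.0363]
eef_rot: [-0.103, 0.62, 0.773, 0.085]
ft_force: [0.5, -1.2, -0.7]
width: -0.0002
```

Emit:
arm_command --pt "0.08 0 0.02 0 0 0"

```text
time: 15.25
eef_pos: [0.4502, 0.1571, 0.0363]
eef_rot: [-0.103, 0.62, 0.773, 0.085]
ft_force: [1.0, -1.2, -1.3]
width: 0.0003
```

Emit:
arm_command --pt "0.08 0 0.02 0 0 0"

```text
time: 15.33
eef_pos: [0.4497, 0.1589, 0.0363]
eef_rot: [-0.103, 0.62, 0.773, 0.085]
ft_force: [0.2, -0.4, -1.0]
width: -0.0001
```

Emit:
arm_command --pt "0.08 0 0.02 0 0 0"

```text
time: 15.42
eef_pos: [0.4493, 0.1608, 0.0364]
eef_rot: [-0.103, 0.62, 0.773, 0.085]
ft_force: [0.0, -0.9, -0.9]
width: 0.0
```

```bash
python3 -c "
from h import *
go(165,-4,36)
save('top','c7.png',(190,270,310,350),6)"
```

```text
dock xy [162.7  -2.4] z 36.4 F dock [-0.9  0.2 -0.9]
t 15.4167 units [0.11 0.08 0.05] turn [ 0.02 -0.05  0.01] 1mm dock-x = [0.048 0.    0.013]
```

View pics/c7.png

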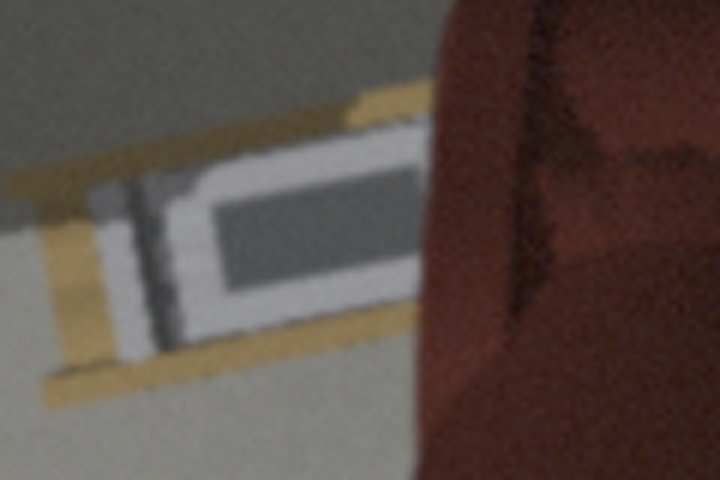

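The case's front edge, from (165,205) to (185,340), now covers the black pad and stands about 4 px short of the bumper block. Contact is near, so I'll use fine steps.

Emit:
arm_command --pt "0.07 0 0.02 0 0 0"

```text
time: 15.55
eef_pos: [0.4492, 0.162, 0.0363]
eef_rot: [-0.103, 0.62, 0.773, 0.085]
ft_force: [2.1, -5.0, -0.5]
width: -0.0
```

Emit:
arm_command --pt "0.07 0 0.02 0 0 0"

```text
time: 15.63
eef_pos: [0.4495, 0.163, 0.0363]
eef_rot: [-0.102, 0.62, 0.773, 0.084]
ft_force: [2.1, -5.8, -0.9]
width: 0.0001
```

Emit:
arm_command --pt "0.05 0 0.02 0 0 0"

```text
time: 15.72
eef_pos: [0.4499, 0.1634, 0.0363]
eef_rot: [-0.101, 0.62, 0.773, 0.084]
ft_force: [1.7, -7.1, 1.7]
width: 0.0003
```

Force rose from about 1 N to 7 N, which is the bumper. I stop and ease off.

Emit:
arm_command --pt "-0.1 0 -0.02 0 0 0" --pt "-0.12 0 -0.02 0 0 0" --pt "-0.15 0 -0.03 0 0 0" --pt "-0.2 0 -0.05 0 0 0" --pt "-0.4 0 -0.1 0 0 0" --pt "-0.6 0 -0.2 0 0 0"

```text
time: 16.22
eef_pos: [0.4562, 0.1321, 0.0363]
eef_rot: [-0.103, 0.619, 0.774, 0.085]
ft_force: [-0.3, 0.1, 0.1]
width: 0.0001
```

Emit:
arm_command --pt "-0.3 0 -0.6 0 0 0" --pt "-0.4 0 -1 0 0 0" --pt "-0.6 0 -1 0 0 0" --pt "-1 0 -1 0 0 0" --pt "-1 0 -1 0 0 0" --pt "-1 0 -1 0 0 0" --pt "-1 0 -1 0 0 0" --pt "-0.5 0 -0.5 0 0 0"

```text
time: 16.88
eef_pos: [0.4867, -0.0239, 0.1453]
eef_rot: [-0.106, 0.619, 0.774, 0.084]
ft_force: [0.6, 0.4, -0.7]
width: -0.0002
```

```bash
python3 -c "
from h import *
go(0,0,100)
f=save('top','c8.png',(190,260,300,350),4)
g=bot.grab_frame('scene')['pixels'][140:250,260:360]
p=cv2.imread('pics/c8.png'); p=cv2.resize(p,(440,360)); g=cv2.resize(g,(327,360),interpolation=2)
cv2.imwrite('pics/c8.png',np.hstack([p,g]))"
```

```text
dock xy [-25.7   1.1] z 145.3 F dock [ 0.2 -0.7 -0.7]
t 16.8833 units [0.63 0.06 2.52] turn [-0.02 -0.08  0.03] 1mm dock-x = [0.048 0.    0.013]
```

View pics/c8.png

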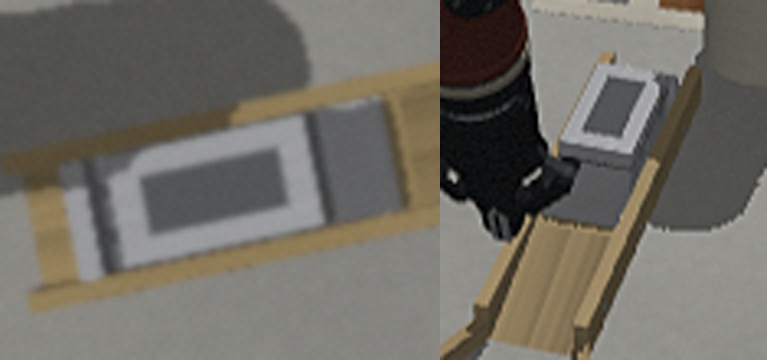

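The left half shows the case against the bumper, with rear-top edge (303,115)–(325,225) and the plate behind it free. To confirm that the rear dropped, I back off further and triangulate the rear-top corners from both cameras.

Emit:
arm_command --pt "-0.8 0 -0.3 0 0 0" --pt "-1 0 -0.3 0 0 0" --pt "-1 0 -0.3 0 0 0" --pt "-1 0 -0.3 0 0 0" --pt "-0.8 0 -0.3 0 0 0" --pt "-0.3 0 0 0 0 0"

```text
time: 17.48
eef_pos: [0.5065, -0.123, 0.1444]
eef_rot: [-0.109, 0.618, 0.774, 0.085]
ft_force: [0.1, 0.2, 0.5]
width: 0.0001
```

```bash
python3 -c "
from h import *
save('top','t9.png',(205,285,280,335),5); save('scene','s9.png',(285,150,345,205),6.5)
p=cv2.imread('pics/t9.png');g=cv2.imread('pics/s9.png');print(p.shape,g.shape)
q=np.zeros((g.shape[0],p.shape[1]+g.shape[1],3),np.uint8);q[:p.shape[0],:p.shape[1]]=p;q[:,p.shape[1]:]=g;cv2.imwrite('pics/c9.png',q)"
```

```text
(250, 375, 3) (358, 390, 3)
```

View pics/c9.png

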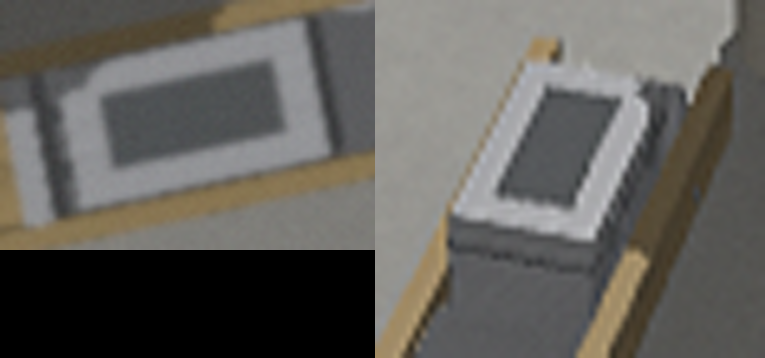

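```bash
python3 - <<'E'
from h import *
t=load("t9.png");s=load("s9.png")
P=lambda f:np.array(f["intrinsics"])@np.c_[Rm(f).T,-Rm(f).T@f["eye"]]
tp=lambda u,v:(205+u/5,285+v/5); sp=lambda u,v:(285+u/6.5,150+v/6.5)
def tri(n,a,b):
    X=cv2.triangulatePoints(P(t),P(s),np.array(a,float),np.array(b,float)).ravel();X=X[:3]/X[3];q=X[:2]-F
    print(n,np.round([q@EX*1e3,q@EY*1e3,X[2]*1e3],1),"reproj",np.round(proj(t,X)-a,1),np.round(proj(s,X)-b,1))
tri("rear +x",tp(305,20),sp(228,240)); tri("rear -x",tp(330,152),sp(77,213)); tri("front -x",tp(78,215),sp(155,58)); tri("front +x",tp(62,92),sp(265,78))
# predictions in scene crop px for rear corners at heights 74 and 82, x from top view
for u,v in[(305,20),(330,152)]:
    for z in(.074,.082): r=w(t,*tp(u,v),z); q=(r[:2]-F)@EX*1e3; c=proj(s,r); print("z",z,"dock x",round(q,1),np.round([(c[0]-285)*6.5,(c[1]-150)*6.5]))
E
```

```text
rear +x [172.6 -39.7  75. ] reproj [-1.7 -3. ] [-1.6  0.1]
rear -x [172.2  24.   75.1] reproj [-1.  -1.7] [-0.9 -0. ]
front -x [289.7  26.7  72.5] reproj [-1.3 -2.3] [-1.2  0. ]
front +x [284.7 -26.5  76.5] reproj [-0.8 -1.4] [-0.7  0. ]
z 0.074 dock x 170.3 [199. 242.]
z 0.082 dock x 169.3 [198. 228.]
z 0.074 dock x 170.9 [ 61. 215.]
z 0.082 dock x 169.9 [ 61. 201.]
```

```bash
python3 -c "
from h import *
a=load('top0.png')['pixels'].astype(int) if 0 else cv2.imread('pics/top0.png').astype(int)
b=bot.grab_frame('top')['pixels'].astype(int)
for n,(x0,y0,x1,y1) in dict(bowl=(230,120,300,190),glove=(348,122,460,196),roll=(82,262,145,325),purple=(480,265,545,305),green=(400,308,462,362)).items(): print(n,np.abs(a-b)[y0:y1,x0:x1].mean().round(2))
print(bot.get_obs()['ft_force'], bot.sign_off())"
```

```text
bowl 8.81
glove 8.86
roll 11.63
purple 37.72
green 10.23
the job is handed in; nothing more can be done
[-0.50248232 -0.13924907 -0.11943317] None
```

The silver case is up the ramp and lying in the bay with its rear edge down behind the lip. I let go, backed the arm well clear and handed the job in.

- **Moves:** I gripped the silver case, set it down at the ramp's foot between the guides to about 1 mm and 0.6°, and released it. I then pushed it up from behind with the shut fingers at 1–5 N. I stopped when the force rose from about 1 N to 7 N at the bumper, then eased off. The clock read about 17.5 s after the last move.
- **Lying flat:** Triangulating from both cameras puts the rear-top corners 75 mm high, where a flat case would read 74 mm and one still on the lip 82 mm. The two front corners came out at 72.5 and 76.5 mm, so this check is only good to a few mm. The two views also disagreed sideways by 1–3 pixels.
- **Rear edge:** It lies at about 172 mm along the dock. That is about 4 mm past where the bumper contact puts the lip.
- **Bystanders:** My last before-and-after image comparison showed low change at the bowl, the glove box and the green case, about 9–10 grey levels. The towel roll was slightly higher at 11.6. The area around the purple look-alike showed a large change of 37.7. The arm stood over that area in the last picture, and I never commanded a move near the purple case, but I did not look at it again before handing in.

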